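Bring a milling slide up to height with its play taken up

ROBOT

A 6-joint arm with a two-finger parallel gripper is mounted at the origin on the work surface. World frame = base frame: x ahead of the robot, y to its left, z up, the work surface at z = 0. Lengths are in m, angles in rad, forces in N, time in s.
With the tool pointing down it reaches from about 0.35 to 0.85 m from the base axis. Payload 8.1 kg.
Tool frame: the origin (TCP) lies at the very end of the fingers, on their centre line; the grasp point (between the pads) lies robot.hold_point_z behind it (robot.hold_point_z is the distance from the TCP to the grasp point, in m); z points along the fingers, y is the direction in which the jaws open and shut (so a half turn about z gives the same grasp; the last joint's range is limited). The gripper opens to 93 mm and grips with 3 to 60 N. Pads are 15 mm wide; open, the fingers measure 128 mm over their backs; the gripper's body (75 mm by 188 mm) begins 65 mm behind the grasp point.
Start: joints at [1.192, 0.13, 1.488, -0, 1.523, -0.085], TCP at [0.174, 0.574, 0.219] pointing down, gripper open.
Joint ranges: [-2.96, 2.96], [-0.89, 2.26], [0.02, 2.5], [-1.34, 4.48], [0, 2.73], [-2.66, 2.66]. Speed limits (rad/s): [2.39, 2.39, 2.79, 3.14, 3.14, 3.14].

INTERFACE

Orientations are given as a rotation vector (axis times angle).
In Python, from plant import robot, cams gives the robot as it stands. The module is installed in compiled form; this text tells all that it offers.
- The arm moves only by the tool step_arm, never from a script. Its argument "deltas" is a list of rows, each an object with "offset": the shift along the tool's x, y, z in cm, a list of three; "roll": the turn about the tool's z in rad. In form: [{"offset": [x, y, z], "roll": roll}, ...]. A call has 1 to 12 rows; each row shifts and turns the commanded pose from where the row before left it, along the tool's axes as they then stand; what a row does not reach is not made up. A row lasts 1/8 s, in which the tool goes at most 62.5 mm and 10.7 degrees, less where a joint would pass 70% of its speed; a pose out of reach is approached as far as the arm can. A call with a gripper value outside its range is refused whole. "fingers" is the finger opening in cm, from 0 to 9.3, set as the call begins (left out, the last holds). The fingers move at their own pace and stop on an object; "grip_force" is the grip in N (left out, the last holds). Time passes only in rows, so rows that do not move let the fingers close. It gives the time, the measured TCP pose, the force and the opening at its end, in the units of the state.
- robot.read_state(): the state, without advancing time (a new reading comes with each control period).
- cams.read_camera(name): name is "scene" or "side" or "wrist"; returns a dict with "pixels" (420x560x3 uint8, red, green, blue), "fx", "fy", "cx", "cy" (pixels), "extrinsics" (4x4, takes a point from world to camera coordinates). Camera axes: x right, y down, z forward; pixel columns grow to the right and rows downward; lengths in m; the calibration is good to about 2 mm. A picture is of the moment at which its call begins. There is no depth.
- robot.close_job(): hands the job in, once; it reports no verdict.
Trained networks look in a picture, given as the dict that the camera call returned (one of the last four; its "shot" number tells which), for a name from the list of things; names that differ only in an ending like _2 or _b are one class to them, and where a whole thing is asked for, a point or a joint stands for the part that bears it (a point fixed in the world has none). Each returns a list of dicts, best first, with "score" (0 to 1); they miss things now and then, are a little off and sometimes report something else, mostly with a low value. They report only what shows in the picture. A call takes as long as a camera call. They do not tell look-alikes from the thing itself.
- cams.boxes_of(picture, thing): "xy" ([column, row] in pixels, amid what is visible of it).
- cams.silhouettes(picture, thing): "mask" (420x560 bool, what is visible of it) and "xy" ([column, row] in pixels, amid what is visible of it).
- cams.pinpoint(picture, thing): "xy" ([column, row] in pixels: a listed point, or the origin of a listed thing).
The state is a dict: "t": time; "q": joint angles; "dq": joint speeds; "joint_torque": joint torques, N m; "tool_pos": TCP position; "orientation": TCP orientation; "force": force on the tool from outside, world axes, zero at the start; "wrist_torque": the same for the moment, N m; "opening": finger opening in m.
Only numpy, scipy, OpenCV 4.12 (cv2) and the standard library are available. Lean on these libraries where they do the work, as an engineer would, in place of code of your own. Each camera call takes 0.05 s, during which the arm holds its last target. There are 200 camera calls.

TASK

The vertical milling slide stands too high. Using only its handwheel, wind the slide down until the top face of the aluminium block is at least 4 mm below the point of the scriber, then wind it back up and stop with the top face level with the point, so that the nut is lifting the slide and all the play is taken up; if you come up too far, go well below again and come up afresh. Do not touch the slide, the block or the gauge, leave the parts lying around where they are, and take your hand off the wheel at the end.

Things in the scene. Friction and masses are not known exactly. Their poses are not given: they have to be found in the camera images.
- machine: The vertical milling slide: a grey cast angle plate 170 x 150 mm, 212 mm tall to its top bracket, bolted down. Origin: centre of its underside, on the bench top; z up. Its +x axis points to the side that carries the slide and the block, its -x side has two ribs.
- wheel_centre (a point): Centre of the dark steel handwheel on top of the machine, at mid-height of rim and spokes, 253 mm above the bench; it does not turn. 160 mm over the rim (round bar 14 mm thick on a 73 mm radius), hub 34 mm across with its top 17 mm higher, three flat spokes 12 mm wide, 10 mm thick, 120 degrees apart; the openings are clear from 17 to 66 mm radius. Where the spokes stand is not told: look or feel.
- bracket_top (a point): On the upright screw axis below the wheel, 212 mm above the bench, on the machine's top bracket (62 mm wide, reaching 23 mm from the axis to the front); a 38 mm wide collar turns round the axis between it and the hub. Turned clockwise seen from above, the screw raises its nut 10 mm a turn, anticlockwise it lowers it. It turns stiffly (0.1 to 0.25 N m), stays where left, has no stop.
- slide: The steel slide on the machine's +x face, 110 mm wide, 110 mm tall, 28 mm thick, moving only up and down (48 mm in all, up to 42 mm down from its start); snug in its ways, so it stays where it is left. Origin: centre of its lower edge, on the screw axis; z up. In its upper part is a window 44 mm wide and 22 mm tall, from 72 to 94 mm above the origin, in which the nut floats.
- nut_centre (a point): Centre of the brass nut on the screw, a block 40 mm wide and 18 mm tall that floats with 4 mm of play in the 22 mm tall window of the slide. 85 mm above the slide's origin it bears on the top of the window and lifts the slide (as at the start); 81 mm above, it bears on the bottom and drives the slide down. In between, the wheel turns (0.4 turn) and the slide stands still.
- block_edge (a point): On the upper face of the aluminium block (84 mm wide, 40 mm deep, 42 mm tall) that is strapped to the slide's front face and moves with it: middle of the upper edge at the end next to the scriber. Its height is the height of the top face. At the start it is 5 to 25 mm above the scriber's point.
- scriber_tip (a point): Point of the scriber on the surface gauge: a 7 mm thick horizontal steel needle with a tapered end, pointing at the end of the block and stopping 8 to 12 mm short of it. It marks the height wanted for the block's top face. z up.
- gauge: Surface gauge that holds the scriber: dark steel base 62 x 56 x 34 mm with an upright 12 mm post, 199 mm tall in all, standing at the machine's -y side, held by its magnet. Origin: centre of its underside.
- piston: Loose bystander: aluminium piston, 80 mm across, 70 mm tall, standing. Origin: centre of its underside.
- conrod: Loose bystander: dark steel connecting rod lying flat, 167 mm long, 18 mm thick. Origin: on the bench under the middle of its shank.
- spanner: Loose bystander: open-ended spanner lying flat, 190 mm long. Origin: underside, about its middle.
- oil_tin: Loose bystander: closed green tin, 68 mm across, 105 mm tall, standing. Origin: centre of its underside.
There are look-alikes about, which are no part of the job. What is shaped like the gauge but purple is not meant.

How it is judged:
By the outcome, as a careful person would: the job done as asked, in the order asked, and still so for the second after the job is handed in, with the robot touching nothing.
It also fails if it takes over 67 s, if anything falls off the work surface, if the arm or the gripper's body presses on something with over 40 N, if the wrist force passes 120 N, or if a joint passes its speed limit or range.

## Working session

There is one attempt and no reset: what is moved stays moved. The work goes in short steps, Python scripts to look and compute and a tool call to move; the robot and the scene stay as the last step left them, time stands still between calls to the robot, and variables do not carry over. Pictures are saved under pics/ and viewed, about 8 in all and at most 12, crops included, and the job is handed in when it is done.

Besides the shell and the picture viewer there is one more tool, called after ">>>" as name([rows], argument=value, ...), one row to a line, values as JSON. step_arm: Moves the arm, as the interface text tells. Its arguments: {"type":"object","properties":{"deltas":{"type":"array"},"fingers":{"type":"number"},"grip_force":{"type":"number"}},"required":["deltas"]}

```bash
mkdir -p pics; cat > h.py <<'E'
import numpy as np, cv2
from plant import robot, cams
def tri(obs):
    # obs: list of (pic, xy)
    A=[]
    for p,xy in obs:
        K=np.array([[p["fx"],0,p["cx"]],[0,p["fy"],p["cy"]],[0,0,1]]);P=K@np.array(p["extrinsics"])[:3]
        A+= [xy[0]*P[2]-P[0], xy[1]*P[2]-P[1]]
    A=np.array(A); x=np.linalg.lstsq(A[:,:3],-A[:,3],rcond=None)[0]
    return x
def proj(p,X):
    c=np.array(p["extrinsics"])@np.append(X,1); return np.array([p["fx"]*c[0]/c[2]+p["cx"],p["fy"]*c[1]/c[2]+p["cy"]])
def save(p,name): cv2.imwrite("pics/"+name,np.ascontiguousarray(p["pixels"][:,:,::-1]))
E
python3 - <<'E'
from h import *
np.set_printoptions(precision=4,suppress=True)
a=cams.read_camera("scene");b=cams.read_camera("side")
cv2.imwrite("pics/a.png",np.ascontiguousarray(a["pixels"][:,:,::-1]));save(b,"b.png")
for n in ["machine","wheel_centre","bracket_top","slide","nut_centre","block_edge","scriber_tip","gauge","piston","conrod","spanner","oil_tin"]:
    r=[[(np.round(d["xy"],1).tolist(),round(d["score"],2)) for d in cams.pinpoint(p,n)] for p in (a,b)]
    print(n,r, tri([(a,r[0][0][0]),(b,r[1][0][0])]) if r[0] and r[1] else "")
print(robot.read_state(),robot.hold_point_z)
for p in (a,b): print(np.linalg.inv(p["extrinsics"])[:3,3],p["fx"])
E
```

```text
machine [[([307.9, 276.1], 0.82)], [([255.7, 266.8], 0.82)]] [0.5754 0.047  0.0015]
wheel_centre [[([305.7, 192.0], 0.74)], [([255.4, 167.2], 0.66), ([281.8, 219.7], 0.58)]] [0.5907 0.0476 0.2611]
bracket_top [[([303.4, 211.5], 0.82)], [([257.0, 189.4], 0.72)]] [0.5924 0.0457 0.2089]
slide [[([302.8, 256.2], 0.96)], [([257.5, 238.9], 0.77)]] [0.5901 0.048  0.0774]
nut_centre [[([307.3, 233.9], 0.68)], []] 
block_edge [[([281.4, 236.8], 0.63), ([307.2, 275.3], 0.34)], [([281.3, 217.1], 0.49)]] [0.6332 0.0208 0.1376]
scriber_tip [[([200.3, 242.7], 0.84), ([276.8, 240.1], 0.52), ([222.0, 194.9], 0.46)], [([353.3, 275.3], 0.96), ([285.9, 230.1], 0.93), ([363.2, 221.6], 0.86)]] [ 0.7427 -0.1439  0.041 ]
gauge [[([201.2, 204.0], 0.91), ([165.7, 260.9], 0.62), ([240.9, 250.0], 0.57)], [([400.9, 283.1], 0.76), ([395.8, 359.7], 0.64), ([319.8, 293.6], 0.63)]] [ 0.7154 -0.239   0.0917]
piston [[([364.5, 327.0], 0.74)], [([220.8, 230.5], 0.64)]] [0.5644 0.2333 0.0046]
conrod [[([283.7, 334.9], 0.69), ([365.4, 328.6], 0.22)], [([257.0, 268.4], 0.7), ([279.7, 227.8], 0.53)]] [ 0.6583  0.1118 -0.0885]
spanner [[([227.4, 306.7], 0.72), ([282.2, 235.2], 0.5)], [([330.2, 245.7], 0.63)]] [ 0.7788  0.0201 -0.0024]
oil_tin [[([390.8, 292.4], 0.57), ([307.3, 277.0], 0.29)], [([183.6, 255.2], 0.89), ([257.4, 169.1], 0.66), ([283.4, 218.6], 0.48)]] [ 0.4454  0.1894 -0.0009]
{'t': 1.3, 'q': array([ 1.1916,  0.1304,  1.4882, -0.    ,  1.523 , -0.0854]), 'dq': array([ 0.0005, -0.0013,  0.0006, -0.0013,  0.0002, -0.001 ]), 'joint_torque': array([ -0.0001, -55.9746, -49.2059,   0.0767,   0.0225,  -0.    ]), 'tool_pos': array([0.1737, 0.5743, 0.2186]), 'orientation': array([-0.4599, -3.1077,  0.0001]), 'force': array([-0.3458,  0.6787, -0.8362]), 'wrist_torque': array([ 0.0296, -0.0121,  0.0017]), 'opening': 0.09297822772164392} 0.0188
[1.0861 0.7077 0.911 ] 519.2962596959418
[ 0.2379 -0.6047  0.6156] 392.8339976682853
```

View pics/a.png

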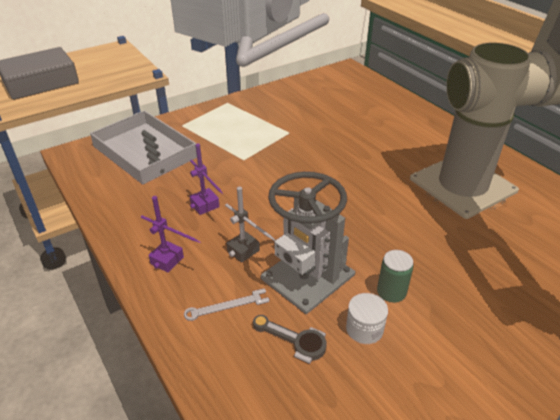

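View pics/b.png

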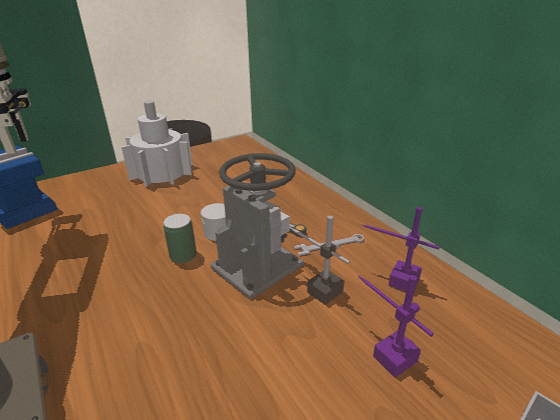

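The real gauge is the dark one at scene (240,250) / side (320,294). The purple ones at scene (200,204) and (165,261) are look-alikes. The wheel is at scene (307,197) / side (257,171).

```bash
python3 - <<'E'
from h import *
from scipy.spatial.transform import Rotation as R
np.set_printoptions(precision=4,suppress=True)
a=cams.read_camera("scene");b=cams.read_camera("side");w=cams.read_camera("wrist")
for n,p,q in [("tip",[276.8,240.1],[285.9,230.1]),("gauge",[240.9,250],[319.8,293.6]),("edge",[281.4,236.8],[281.3,217.1])]:
    x=tri([(a,p),(b,q)]);print(n,x,proj(a,x)-p,proj(b,x)-q)
s=robot.read_state();T=np.eye(4);T[:3,:3]=R.from_rotvec(s["orientation"]).as_matrix();T[:3,3]=s["tool_pos"]
print("tool",T); print("cam in tool",np.linalg.inv(T)@np.linalg.inv(w["extrinsics"]),w["fx"])
c=lambda p,x,y,W,H,k:cv2.resize(np.ascontiguousarray(p["pixels"][y:y+H,x:x+W,::-1]),None,fx=k,fy=k,interpolation=cv2.INTER_CUBIC)
cv2.imwrite("pics/c1.png",np.hstack([c(a,215,165,145,145,2.75),c(b,210,145,145,145,2.75)]))
E
```

```text
tip [0.6333 0.0022 0.1129] [ 0.3194 -0.0003] [ 0.5543 -0.0041]
gauge [ 0.6593 -0.1128 -0.    ] [2.5317 0.224 ] [ 4.9673 -0.4684]
edge [0.6332 0.0208 0.1376] [ 0.3438 -0.0052] [0.5822 0.0028]
tool [[-0.9571  0.2896  0.      0.1737]
 [ 0.2896  0.9571  0.      0.5743]
 [-0.      0.     -1.      0.2186]
 [ 0.      0.      0.      1.    ]]
cam in tool [[-0.     -0.954  -0.2999  0.0839]
 [ 1.      0.0002 -0.0007 -0.0009]
 [ 0.0007 -0.2999  0.954  -0.1671]
 [ 0.      0.      0.      1.    ]] 353.362333950478
```

View pics/c1.png

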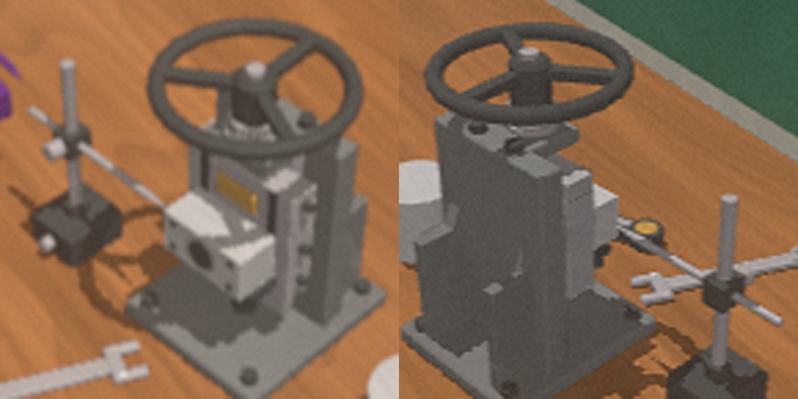

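The crop shows three spokes and the dark gauge's needle ending about 10 mm short of the block end (crop 168,206). Next I'll raise and roll, then move the wrist camera in front of the block.

>>> step_arm([
  {"offset":[0,0,-1.5],"roll":0.16},
  {"offset":[0,0,-1.5],"roll":0.16},
  {"offset":[0,0,-1.5],"roll":0.16},
  {"offset":[0,0,-1.5],"roll":0.16},
  {"offset":[0,0,-1.5],"roll":0.16},
  {"offset":[0,0,-1.5],"roll":0.16},
  {"offset":[0,0,-1.5],"roll":0.16},
  {"offset":[0,0,-1.0],"roll":0.157},
], fingers=0, grip_force=20)

```text
t: 2.45
tool_pos: [0.1738, 0.5745, 0.3346]
orientation: [-2.227, -2.215, -0.001]
force: [-0.9, -0.0, -1.0]
opening: 0.0174
```

>>> step_arm([
  {"offset":[-4,4,0],"roll":0},
  {"offset":[-4,4,0],"roll":0},
  {"offset":[-4,4,0],"roll":0},
  {"offset":[-4,4,0],"roll":0},
  {"offset":[-4,4,0],"roll":0},
  {"offset":[-4,4,0],"roll":0},
  {"offset":[-4,4,0],"roll":0},
  {"offset":[-4,4,0],"roll":0},
  {"offset":[-4,4,0],"roll":0},
  {"offset":[-4,4,0],"roll":0},
  {"offset":[-4,4,0],"roll":0},
  {"offset":[-4,4,0],"roll":0},
])

```text
t: 3.95
tool_pos: [0.6549, 0.0929, 0.3337]
orientation: [2.221, 2.221, 0.001]
force: [0.1, 0.5, -0.8]
opening: 0.0008
```

```bash
python3 - <<'E'
from h import *
w=cams.read_camera("wrist");save(w,"w0.png");print(robot.read_state()["tool_pos"],robot.read_state()["q"])
for n in ("wheel_centre","block_edge","scriber_tip"): print(n,[(np.round(d["xy"],1),d["score"]) for d in cams.pinpoint(w,n)])
E
```

```text
[0.65793618 0.08682296 0.33128147] [ 0.05566196  0.29282964  1.10016512 -0.00300079  1.74957325  0.05987742]
wheel_centre [(array([200.7, 266.8]), 0.63)]
block_edge [(array([261.6, 242.9]), 0.81)]
scriber_tip [(array([285.1, 391. ]), 0.53)]
```

View pics/w0.png

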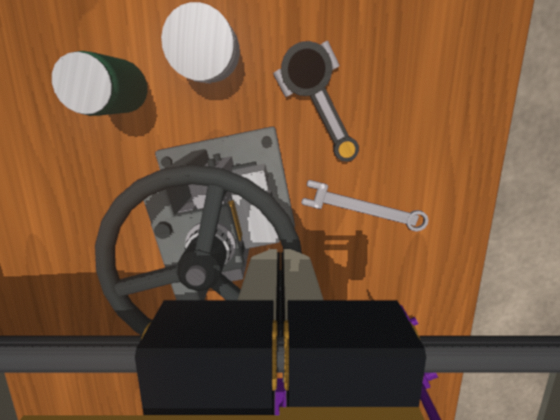

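Wheel hub at (200,270), with spokes pointing to about (215,190), (120,288) and (240,300). The fingers hide rows below 300, so the target has to sit in the upper half of the picture. The machine is yawed about +10°.

>>> step_arm([
  {"offset":[-4,3,0.5],"roll":0},
  {"offset":[-4,3,2],"roll":0},
  {"offset":[-4,3,2],"roll":0},
  {"offset":[-3,2,2],"roll":0},
  {"offset":[-1.5,0.6,2],"roll":0},
  {"offset":[-1,0,1.5],"roll":0},
  {"offset":[0,0,0],"roll":0},
  {"offset":[0,0,0],"roll":0},
])

```text
t: 5.15
tool_pos: [0.7698, -0.0794, 0.2353]
orientation: [2.219, 2.222, 0.002]
force: [-0.2, -0.2, 0.3]
opening: 0.0008
```

```bash
cat >> h.py <<'E'
import pickle
def wshot(name):
    w=cams.read_camera("wrist");save(w,name+".png");s=robot.read_state();print(s["tool_pos"],s["t"])
    o={n:[(d["xy"],d["score"]) for d in cams.pinpoint(w,n)[:2]] for n in ("block_edge","scriber_tip")}
    for n in o: print(n,[(np.round(x,1),round(c,2)) for x,c in o[n]])
    w["obs"]=o; pickle.dump(w,open(name+".pkl","wb"))
E
python3 -c "
from h import *
wshot('v1')"
```

```text
[ 0.77002849 -0.07946271  0.23567942] 5.2
block_edge [(array([87.8, 76.9]), 0.78)]
scriber_tip [(array([294.6, 198.1]), 0.93), (array([113.8,  90.6]), 0.64)]
```

>>> step_arm([
  {"offset":[-0.5,-3,0],"roll":0},
  {"offset":[-0.5,-3,0],"roll":0},
  {"offset":[-0.5,-2,0],"roll":0},
  {"offset":[0,0,0],"roll":0},
  {"offset":[0,0,0],"roll":0},
])

```text
t: 5.92
tool_pos: [0.6905, -0.0954, 0.2344]
orientation: [2.22, 2.221, 0.002]
force: [0.9, 0.5, 0.7]
opening: 0.0008
```

```bash
python3 -c "
from h import *
wshot('v2')
c=lambda n:cv2.imread('pics/'+n+'.png')[60:300,80:480]
cv2.imwrite('pics/v12.png',np.vstack([c('v1'),c('v2')]))
a,b=[pickle.load(open(n+'.pkl','rb')) for n in ('v1','v2')]
for k in ('block_edge','scriber_tip'):
  x=tri([(p,p['obs'][k][0][0]) for p in (a,b)]);print(k,x,[proj(p,x)-p['obs'][k][0][0] for p in (a,b)])
"
```

```text
[ 0.69052453 -0.09534683  0.23404659] 5.975
block_edge [(array([197.2,  54.6]), 0.88)]
scriber_tip [(array([390.7, 178.1]), 0.94), (array([217.6,  69.9]), 0.79)]
block_edge [0.63231651 0.01562156 0.1334145 ] [array([0.19019911, 0.93182802]), array([-0.19544097, -0.95233743])]
scriber_tip [ 0.78190198 -0.07792165  0.1165668 ] [array([-0.16339726, -0.78967294]), array([0.16717414, 0.80461189])]
```

View pics/v12.png

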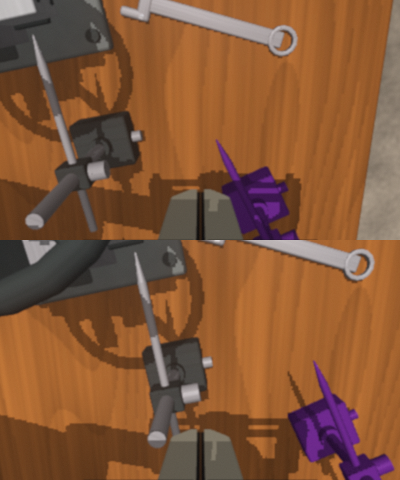

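>>> step_arm([
  {"offset":[2,0.5,0],"roll":0},
  {"offset":[2,0.5,0.5],"roll":0},
  {"offset":[0,0,0],"roll":0},
  {"offset":[0,0,0],"roll":0},
])

```text
t: 6.58
tool_pos: [0.6997, -0.0552, 0.2283]
orientation: [-2.22, -2.222, 0.001]
force: [-0.2, 0.1, 0.3]
opening: 0.0009
```

```bash
python3 -c "
from h import *
wshot('v3')"
```

```text
[ 0.69970686 -0.05567625  0.22855011] 6.625
block_edge [(array([190.7, 112. ]), 0.79), (array([158. ,  67.9]), 0.27)]
scriber_tip [(array([379.1, 225. ]), 0.96), (array([206.1, 125.2]), 0.69)]
```

>>> step_arm([
  {"offset":[0.5,3,0],"roll":0},
  {"offset":[0.5,3,0],"roll":0},
  {"offset":[0,2,0],"roll":0},
  {"offset":[0,0,0],"roll":0},
  {"offset":[0,0,0],"roll":0},
])

```text
t: 7.35
tool_pos: [0.7793, -0.0462, 0.2286]
orientation: [-2.222, -2.221, 0.0]
force: [-0.1, -0.0, -0.0]
opening: 0.0008
```

```bash
python3 -c "
from h import *
np.set_printoptions(precision=4,suppress=True)
wshot('v4')
V=[pickle.load(open(n+'.pkl','rb')) for n in ('v1','v2','v3','v4')]
E=[p['obs']['block_edge'][0][0] for p in V]
T=[min(p['obs']['scriber_tip'],key=lambda o:np.hypot(*(np.array(o[0])-e)))[0] for p,e in zip(V,E)]
for n,L in (('edge',E),('tip',T)):
  x=tri(list(zip(V,L)));print(n,x,[np.round(proj(p,x)-l,1) for p,l in zip(V,L)], tri(list(zip(V,L))[2:]))
im=[]
for k in (2,3):
  x,y=(np.array(T[k])-[55,50]).astype(int);print(k,x,y)
  im.append(cv2.resize(np.ascontiguousarray(V[k]['pixels'][y:y+100,x:x+100,::-1]),(400,400),interpolation=cv2.INTER_CUBIC))
cv2.imwrite('pics/v34.png',np.hstack(im))
"
```

```text
[ 0.7792 -0.0461  0.2289] 7.4
block_edge [(array([ 77. , 127.1]), 0.72)]
scriber_tip [(array([105.8, 137.1]), 0.86), (array([283.8, 236.8]), 0.6)]
edge [0.6347 0.0157 0.138 ] [array([0.1, 0.6]), array([ 1.7, -1.8]), array([-2.5,  1.5]), array([ 0.6, -0.3])] [0.6383 0.0165 0.1454]
tip [0.6432 0.0063 0.1181] [array([0.8, 1.1]), array([-0.6, -0.5]), array([ 0.7, -0.4]), array([-0.9, -0.2])] [0.6418 0.0057 0.1136]
2 151 75
3 50 87
```

View pics/v34.png

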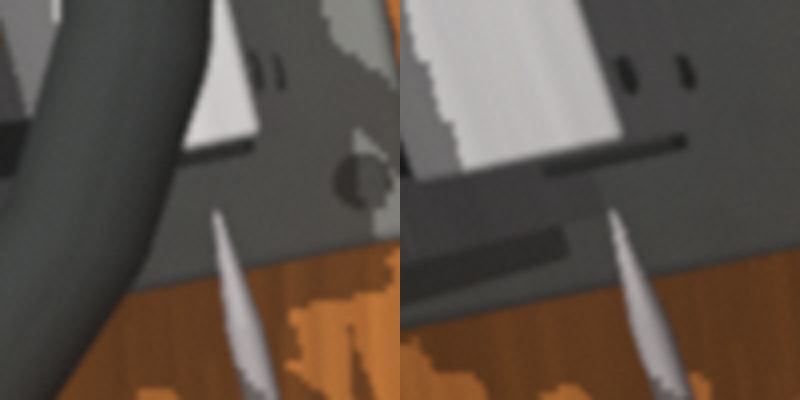

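Right crop: the block's front end corner is at (222,135) and the scriber point at (210,209). Left crop: corner (258,131), point (215,210). I'll triangulate from those.

```bash
python3 -c "
from h import *
np.set_printoptions(precision=4,suppress=True)
V=[pickle.load(open(n+'.pkl','rb')) for n in ('v3','v4')]
c=tri([(V[0],[215.1,107.4]),(V[1],[105.1,120.4])]);t=tri([(V[0],[204.4,127.1]),(V[1],[102.1,138.9])])
for x in (c,t): print(x,[proj(v,x) for v in V])
print(c-t)
"
```

```text
[0.6532 0.0198 0.1345] [array([215.0882, 107.2974]), array([105.1118, 120.5014])]
[0.6416 0.0049 0.1195] [array([204.3828, 126.9465]), array([102.1172, 139.0518])]
[0.0116 0.0149 0.015 ]
```

>>> step_arm([
  {"offset":[0,0,-4],"roll":0},
  {"offset":[0,0,-4],"roll":0},
  {"offset":[1.5,-4,-2],"roll":0},
  {"offset":[1.5,-5,0],"roll":0},
  {"offset":[1.5,-5,0],"roll":0},
  {"offset":[1.5,-4,0],"roll":0},
  {"offset":[0,-1,0],"roll":0},
  {"offset":[0,0,0],"roll":0},
  {"offset":[0,0,0],"roll":0},
])

```text
t: 8.62
tool_pos: [0.5905, 0.0138, 0.3287]
orientation: [2.222, 2.22, 0.0]
force: [0.1, -0.2, 0.2]
opening: 0.0007
```

```bash
python3 -c "
from h import *
np.set_printoptions(precision=4,suppress=True)
w=cams.read_camera('wrist');save(w,'w1.png');pickle.dump(w,open('w1.pkl','wb'));s=robot.read_state();print(s['tool_pos'],s['t'])
K=np.array([[w['fx'],0,w['cx']],[0,w['fy'],w['cy']],[0,0,1.]]);E=np.array(w['extrinsics'])
# top-down rectification of plane z=.253: 1 px = .5mm, col=+x, row=-y, centre (.59,.048)
z=.253;c=np.array([.59,.048]);s=.0005;N=200
M=np.array([[s,0,c[0]-N*s],[0,-s,c[1]+N*s],[0,0,z],[0,0,1]])
H=K@E[:3]@M
im=cv2.warpPerspective(np.ascontiguousarray(w['pixels'][:,:,::-1]),np.linalg.inv(H),(2*N,2*N))
cv2.imwrite('pics/rect.png',cv2.resize(im,(600,600)))
print([(d['xy'],d['score']) for d in cams.pinpoint(w,'wheel_centre')])
"
```

```text
[0.5906 0.0138 0.3284] 8.675
[([282.5, 166.4], 0.83)]
```

View pics/rect.png

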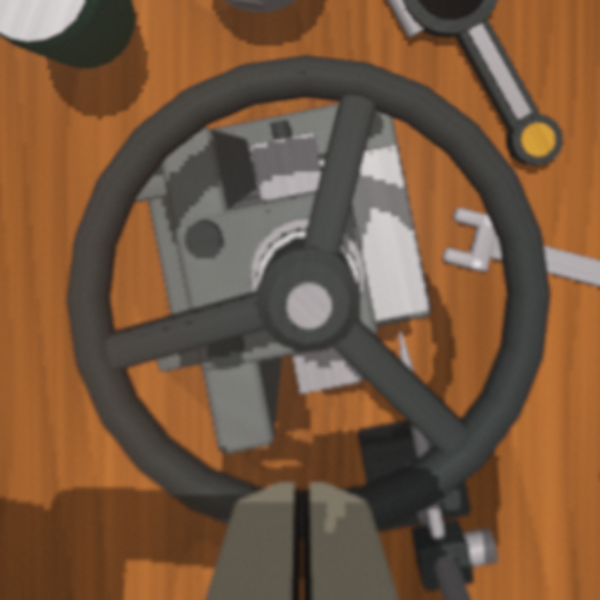

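Rim spans columns 68–548 with its top at row 57, so the centre is about (0.5927, 0.0490). The spokes stand at about 76°, 195° and 316°. I'll insert the closed fingers at 256°, R = 42 mm, down to z ≈ 0.234.

>>> step_arm([
  {"offset":[-0.55,-0.8,0],"roll":0},
  {"offset":[0,0,2.5],"roll":0},
  {"offset":[0,0,2.5],"roll":0},
  {"offset":[0,0,2.5],"roll":0},
  {"offset":[0,0,2],"roll":0},
  {"offset":[0,0,0],"roll":0},
])

```text
t: 9.48
tool_pos: [0.5806, 0.0086, 0.2315]
orientation: [-2.22, -2.219, 0.004]
force: [-0.6, -0.3, 0.2]
opening: 0.0004
```

```bash
cat > rows.py <<'E'
import numpy as np, sys, json
# rows start_deg step_deg n [R]: tool x=+y, tool y=+x
def rows(t0,st,n,R=4.2):
    th=np.radians(t0+st*np.arange(n+1)); P=np.round(R*np.c_[np.sin(th),np.cos(th)],1 if False else 2)
    d=np.diff(P,axis=0)
    for k in range(0,n,12): print(json.dumps([{"offset":[round(float(a),2),round(float(b),2),0],"roll":0} for a,b in d[k:k+12]]), t0+st*min(n,k+12))
rows(*[float(x) if i<2 else int(x) for i,x in enumerate(sys.argv[1:])])
E
python3 rows.py 256 20 36; python3 -c "
from plant import robot;print(robot.read_state())"
```

```text
[{"offset": [-0.1, 1.46, 0], "roll": 0}, {"offset": [0.41, 1.4, 0], "roll": 0}, {"offset": [0.85, 1.18, 0], "roll": 0}, {"offset": [1.21, 0.82, 0], "roll": 0}, {"offset": [1.42, 0.35, 0], "roll": 0}, {"offset": [1.45, -0.15, 0], "roll": 0}, {"offset": [1.31, -0.64, 0], "roll": 0}, {"offset": [1.01, -1.05, 0], "roll": 0}, {"offset": [0.6, -1.33, 0], "roll": 0}, {"offset": [0.1, -1.46, 0], "roll": 0}, {"offset": [-0.41, -1.4, 0], "roll": 0}, {"offset": [-0.85, -1.18, 0], "roll": 0}] 496.0
[{"offset": [-1.21, -0.82, 0], "roll": 0}, {"offset": [-1.42, -0.35, 0], "roll": 0}, {"offset": [-1.45, 0.15, 0], "roll": 0}, {"offset": [-1.31, 0.64, 0], "roll": 0}, {"offset": [-1.01, 1.05, 0], "roll": 0}, {"offset": [-0.6, 1.33, 0], "roll": 0}, {"offset": [-0.1, 1.46, 0], "roll": 0}, {"offset": [0.41, 1.4, 0], "roll": 0}, {"offset": [0.85, 1.18, 0], "roll": 0}, {"offset": [1.21, 0.82, 0], "roll": 0}, {"offset": [1.42, 0.35, 0], "roll": 0}, {"offset": [1.45, -0.15, 0], "roll": 0}] 736.0
[{"offset": [1.31, -0.64, 0], "roll": 0}, {"offset": [1.01, -1.05, 0], "roll": 0}, {"offset": [0.6, -1.33, 0], "ro
[... 330 characters left out ...]
ll": 0}, {"offset": [-0.6, 1.33, 0], "roll": 0}] 976.0
{'t': 9.475, 'q': array([-7.33983749e-02,  7.68415955e-02,  1.52212834e+00, -5.33209528e-05,
        1.54639065e+00, -7.31698235e-02]), 'dq': array([ 0.00020611, -0.01992391, -0.047002  , -0.00056727,  0.02183283,
        0.00017644]), 'joint_torque': array([-3.87779286e-02, -5.28072631e+01, -4.85880589e+01,  7.19321659e-02,
       -3.69403604e-01, -4.75222216e-03]), 'tool_pos': array([0.58055317, 0.00862971, 0.23149175]), 'orientation': array([-2.21969957, -2.21919542,  0.00392732]), 'force': array([-0.6495509 , -0.31243784,  0.18777384]), 'wrist_torque': array([-0.08197984,  0.05417087, -0.03751944]), 'opening': 0.00038989754212056556}
```

>>> step_arm([
  {"offset":[-0.1,1.56,0],"roll":0},
  {"offset":[0.41,1.4,0],"roll":0},
  {"offset":[0.85,1.18,0],"roll":0},
  {"offset":[1.21,0.82,0],"roll":0},
  {"offset":[1.42,0.35,0],"roll":0},
  {"offset":[1.45,-0.15,0],"roll":0},
])

```text
t: 10.22
tool_pos: [0.6341, 0.0612, 0.234]
orientation: [2.221, 2.22, -0.0]
force: [1.5, -4.6, -0.3]
opening: 0.0003
```

>>> step_arm([
  {"offset":[1.31,-0.64,0],"roll":0},
  {"offset":[1.01,-1.05,0],"roll":0},
  {"offset":[0.6,-1.33,0],"roll":0},
  {"offset":[0.1,-1.46,0],"roll":0},
  {"offset":[-0.41,-1.4,0],"roll":0},
  {"offset":[-0.85,-1.18,0],"roll":0},
  {"offset":[-1.21,-0.82,0],"roll":0},
  {"offset":[-1.42,-0.35,0],"roll":0},
  {"offset":[-1.45,0.15,0],"roll":0},
  {"offset":[-1.31,0.64,0],"roll":0},
  {"offset":[-1.01,1.05,0],"roll":0},
  {"offset":[-0.6,1.33,0],"roll":0},
])

```text
t: 11.72
tool_pos: [0.5809, 0.0091, 0.2329]
orientation: [-2.218, -2.219, 0.003]
force: [-5.9, 2.8, 1.2]
opening: 0.0003
```

>>> step_arm([
  {"offset":[-0.1,1.46,0],"roll":0},
  {"offset":[0.41,1.4,0],"roll":0},
  {"offset":[0.85,1.18,0],"roll":0},
  {"offset":[1.21,0.82,0],"roll":0},
  {"offset":[1.42,0.35,0],"roll":0},
  {"offset":[1.45,-0.15,0],"roll":0},
  {"offset":[1.31,-0.64,0],"roll":0},
  {"offset":[1.01,-1.05,0],"roll":0},
  {"offset":[0.6,-1.33,0],"roll":0},
  {"offset":[0.1,-1.46,0],"roll":0},
  {"offset":[-0.41,-1.4,0],"roll":0},
  {"offset":[-0.85,-1.18,0],"roll":0},
])

```text
t: 13.22
tool_pos: [0.5635, 0.0804, 0.2347]
orientation: [2.219, 2.222, 0.006]
force: [3.6, 2.6, 1.1]
opening: 0.0006
```

>>> step_arm([
  {"offset":[-1.21,-0.82,0],"roll":0},
  {"offset":[-1.42,-0.35,0],"roll":0},
  {"offset":[-1.45,0.15,0],"roll":0},
  {"offset":[-1.31,0.64,0],"roll":0},
  {"offset":[-1.01,1.05,0],"roll":0},
  {"offset":[-0.6,1.33,0],"roll":0},
  {"offset":[-0.1,1.46,0],"roll":0},
  {"offset":[0.41,1.4,0],"roll":0},
  {"offset":[0.85,1.18,0],"roll":0},
  {"offset":[1.21,0.82,0],"roll":0},
  {"offset":[1.42,0.35,0],"roll":0},
  {"offset":[1.45,-0.15,0],"roll":0},
])

```text
t: 14.72
tool_pos: [0.6338, 0.0604, 0.2335]
orientation: [2.221, 2.219, -0.002]
force: [1.1, -6.4, -0.4]
opening: 0.0005
```

>>> step_arm([
  {"offset":[1.31,-0.64,0],"roll":0},
  {"offset":[1.01,-1.05,0],"roll":0},
  {"offset":[0.6,-1.33,0],"roll":0},
  {"offset":[0.1,-1.46,0],"roll":0},
  {"offset":[0,0,0],"roll":0},
])

```text
t: 15.35
tool_pos: [0.5885, 0.0924, 0.2344]
orientation: [2.22, 2.222, 0.002]
force: [-0.4, 0.8, 0.2]
opening: 0.0005
```

```bash
python3 - <<'E'
from h import *
a=cams.read_camera("scene");b=cams.read_camera("side")
for n in ["block_edge","scriber_tip","slide"]:
    print(n,[[(np.round(d["xy"],1).tolist(),round(d["score"],2)) for d in cams.pinpoint(p,n)] for p in (a,b)])
print(robot.read_state()["tool_pos"],robot.read_state()["force"])
E
python3 rows.py 96 -20 24; python3 rows.py 96 -15 24
```

```text
block_edge [[([282.5, 244.1], 0.62)], [([280.7, 226.5], 0.47), ([329.1, 245.9], 0.2)]]
scriber_tip [[([200.4, 239.4], 0.74), ([275.9, 243.2], 0.73), ([222.8, 194.5], 0.69)], [([352.1, 275.0], 0.94), ([286.6, 226.1], 0.82), ([361.8, 223.5], 0.54)]]
slide [[([303.9, 267.0], 0.97)], [([260.7, 247.0], 0.59)]]
[0.58869748 0.0914737  0.233468  ] [ 0.09248224  0.81295077 -0.2827455 ]
[{"offset": [-0.1, 1.46, 0], "roll": 0}, {"offset": [-0.6, 1.33, 0], "roll": 0}, {"offset": [-1.01, 1.05, 0], "roll": 0}, {"offset": [-1.31, 0.64, 0], "roll": 0}, {"offset": [-1.45, 0.15, 0], "roll": 0}, {"offset": [-1.42, -0.35, 0], "roll": 0}, {"offset": [-1.21, -0.82, 0], "roll": 0}, {"offset": [-0.85, -1.18, 0], "roll": 0}, {"offset": [-0.41, -1.4, 0], "roll": 0}, {"offset": [0.1, -1.46, 0], "roll": 0}, {"offset": [0.6, -1.33, 0], "roll": 0}, {"offset": [1.01, -1.05, 0], "roll": 0}] -144.0
[{"offset": [1.31, -0.64, 0], "roll": 0}, {"offset": [1.45, -0.15, 0], "roll": 0}, {"offset": [1.42, 0.35, 0], "roll": 0}, {"offset": [1.21, 0.82, 0], "roll": 0}, {"offset": [0.85, 1.18, 0], "roll": 0}, {"offset": [0.41, 
[... 567 characters left out ...]
t": [-1.05, -0.31, 0], "roll": 0}, {"offset": [-0.93, -0.58, 0], "roll": 0}, {"offset": [-0.76, -0.79, 0], "roll": 0}, {"offset": [-0.52, -0.96, 0], "roll": 0}, {"offset": [-0.26, -1.07, 0], "roll": 0}] -84.0
[{"offset": [0.03, -1.1, 0], "roll": 0}, {"offset": [0.31, -1.05, 0], "roll": 0}, {"offset": [0.58, -0.93, 0], "roll": 0}, {"offset": [0.79, -0.76, 0], "roll": 0}, {"offset": [0.96, -0.52, 0], "roll": 0}, {"offset": [1.07, -0.26, 0], "roll": 0}, {"offset": [1.1, 0.03, 0], "roll": 0}, {"offset": [1.05, 0.31, 0], "roll": 0}, {"offset": [0.93, 0.58, 0], "roll": 0}, {"offset": [0.76, 0.79, 0], "roll": 0}, {"offset": [0.52, 0.96, 0], "roll": 0}, {"offset": [0.26, 1.07, 0], "roll": 0}] -264.0
```

Winding works, with about 5–6 N on the wheel. Before coming up, I'll lift out and measure how far below the point the block now stands.

>>> step_arm([
  {"offset":[0,0,-4],"roll":0},
  {"offset":[0,0,-4],"roll":0},
  {"offset":[-2,2,-2],"roll":0},
  {"offset":[-4,4,0],"roll":0},
  {"offset":[-4,4,0],"roll":0},
  {"offset":[-4,4,2.5],"roll":0},
  {"offset":[-0.2,4,4],"roll":0},
  {"offset":[0,3,4],"roll":0},
  {"offset":[0,0,1],"roll":0},
  {"offset":[0,0,0],"roll":0},
  {"offset":[0,0,0],"roll":0},
])

```text
t: 17.12
tool_pos: [0.7992, -0.0506, 0.223]
orientation: [2.218, 2.219, 0.005]
force: [0.4, 0.9, 0.7]
opening: 0.0005
```

```bash
python3 -c "
from h import *
wshot('d1')"
```

```text
[ 0.79931349 -0.05063078  0.22338796] 17.175
block_edge [(array([ 61.6, 120.4]), 0.64)]
scriber_tip [(array([129.7, 361.6]), 0.61)]
```

>>> step_arm([
  {"offset":[0,-3.5,0],"roll":0},
  {"offset":[0,-3.5,0],"roll":0},
  {"offset":[0,-1,0],"roll":0},
  {"offset":[0,0,0],"roll":0},
  {"offset":[0,0,0],"roll":0},
])

```text
t: 17.9
tool_pos: [0.7192, -0.0506, 0.2199]
orientation: [2.22, 2.22, 0.002]
force: [-0.5, 0.3, -1.1]
opening: 0.0009
```

```bash
cat > pair.py <<'E'
from h import *; import sys
np.set_printoptions(precision=4,suppress=True)
def crop(n,T,k=4):
    p=pickle.load(open(n+'.pkl','rb'))
    x,y=(np.array(T)-[50,50]).astype(int);x=max(x,0);y=max(y,0)
    print(n,"crop origin",x,y)
    return cv2.resize(np.ascontiguousarray(p['pixels'][y:y+100,x:x+100,::-1]),(400,400),interpolation=cv2.INTER_CUBIC)
def near(n):
    p=pickle.load(open(n+'.pkl','rb'));e=np.array(p['obs']['block_edge'][0][0])
    return min([o[0] for o in p['obs']['scriber_tip']],key=lambda o:np.hypot(*(np.array(o)-e))),e
if __name__=="__main__":
    a,b=sys.argv[1:3]; T=[np.mean(near(n),axis=0) for n in (a,b)]
    cv2.imwrite('pics/%s%s.png'%(a,b),np.hstack([crop(a,T[0]),crop(b,T[1])]))
    V=[pickle.load(open(n+'.pkl','rb')) for n in (a,b)]
    for i,s in ((0,'tip'),(1,'edge')): print(s,tri([(v,near(n)[i]) for v,n in zip(V,(a,b))]))
E
python3 -c "
from h import *
wshot('d2')"; python3 pair.py d1 d2
```

```text
[ 0.71918781 -0.05060973  0.21940412] 17.95
block_edge [(array([139.5,  72.5]), 0.73), (array([165.2, 120.7]), 0.62)]
scriber_tip [(array([359.8, 236.6]), 0.86), (array([176.3, 132.9]), 0.81)]
d1 crop origin 45 191
d2 crop origin 107 52
tip [0.7507 0.0233 0.3687]
edge [0.6278 0.0316 0.1169]
```

View pics/d1d2.png

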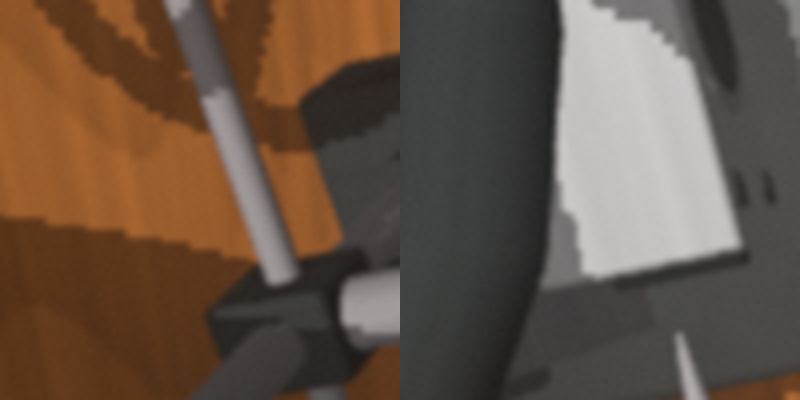

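The right crop shows the block corner at (340,247) and the point at (280,333). The left crop missed them. I'll refine the corner and point automatically in all views and solve jointly, since the tip and the corner's x,y are fixed.

```bash
cat > solve.py <<'E'
from h import *
from scipy.optimize import least_squares
np.set_printoptions(precision=4,suppress=True)
L=lambda n:pickle.load(open(n+'.pkl','rb'))
g=lambda p:cv2.cvtColor(np.ascontiguousarray(p['pixels']),cv2.COLOR_RGB2GRAY)
def corner(p,xy,w=6):
    c=np.array([[xy]],np.float32);cv2.cornerSubPix(g(p),c,(w,w),(-1,-1),(3,.1,)and(cv2.TERM_CRITERIA_EPS+cv2.TERM_CRITERIA_MAX_ITER,50,.01));return c[0,0]
ref=L('v4');RT=np.array([102.1,138.9])
def tip(p,xy,h=9,s=10):
    r=cv2.getRectSubPix(g(ref),(2*h+1,2*h+1),tuple(map(float,RT)));q=cv2.getRectSubPix(g(p),(2*(h+s)+1,)*2,tuple(map(float,xy)))
    m=cv2.matchTemplate(q,r,cv2.TM_CCOEFF_NORMED);_,v,_,(x,y)=cv2.minMaxLoc(m)
    f=lambda a,b,c:(a-c)/(2*(a-2*b+c)) 
    dx=f(m[y,x-1],m[y,x],m[y,x+1]) if 0<x<2*s else 0;dy=f(m[y-1,x],m[y,x],m[y+1,x]) if 0<y<2*s else 0
    return np.array(xy)+[x+dx-s,y+dy-s],v
def run(groups,tip0=(.6416,.0049,.1195),c0=(.6525,.0195)):
    # groups: list of (names, z guess)
    obs=[]
    for k,(names,z) in enumerate(groups):
        for n in names:
            p=L(n);t,v=tip(p,proj(p,tip0));e=proj(p,[*c0,z]);c=corner(p,e)
            print(n,"tip",t,round(v,2),"corner",c,"moved",c-e);obs.append((k,p,t,c))
    def res(x): return np.concatenate([np.r_[proj(p,x[:3])-t,proj(p,[x[3],x[4],x[5+k]])-c] for k,p,t,c in obs])
    s=least_squares(res,[*tip0,*c0,*[z for _,z in groups]],loss='soft_l1')
    print("tip",s.x[:3],"cornerxy",s.x[3:5],"h above tip mm",(s.x[5:]-s.x[2])*1e3);print(res(s.x).reshape(-1,4).round(2))
E
python3 -c "
from solve import *
run([(('v3','v4'),.1345),(('d1','d2'),.1145)])"
```

```text
v3 tip [203.6398 126.494 ] 0.97 corner [215.0354 107.7478] moved [0.923  0.0325]
v4 tip [102.1214 139.0135] 1.0 corner [105.003  121.1877] moved [0.8252 0.2754]
d1 tip [ 70.0249 133.7006] 0.95 corner [ 85.8519 113.3096] moved [ 1.1785 -0.1147]
d2 tip [174.9955 133.4773] 0.96 corner [191.7526 113.4927] moved [ 1.1574 -0.1644]
tip [0.6405 0.0049 0.1173] cornerxy [0.6533 0.0195] h above tip mm [17.6261 -3.1029]
[[-0.1   0.13  0.05 -0.01]
 [-0.07 -0.37 -0.05 -0.23]
 [ 0.   -0.19  0.04  0.1 ]
 [ 0.17  0.44 -0.04  0.15]]
```

```bash
python3 -c "
from solve import *
T=dict(v3=(203.64,126.49),v4=(102.12,139.01),d1=(70.02,133.7),d2=(175.,133.48))
I=[]
for n,t in T.items():
    p=L(n);x,y=int(t[0])-12,int(t[1])-12;print(n,x,y)
    im=np.ascontiguousarray(p['pixels'][y:y+32,x:x+32,::-1]);im=cv2.resize(im,(288,288),interpolation=cv2.INTER_NEAREST)
    I.append(im)
cv2.imwrite('pics/tips.png',np.vstack([np.hstack(I[:2]),np.hstack(I[2:])]))
"
```

```text
v3 191 114
v4 90 127
d1 58 121
d2 163 121
```

View pics/tips.png

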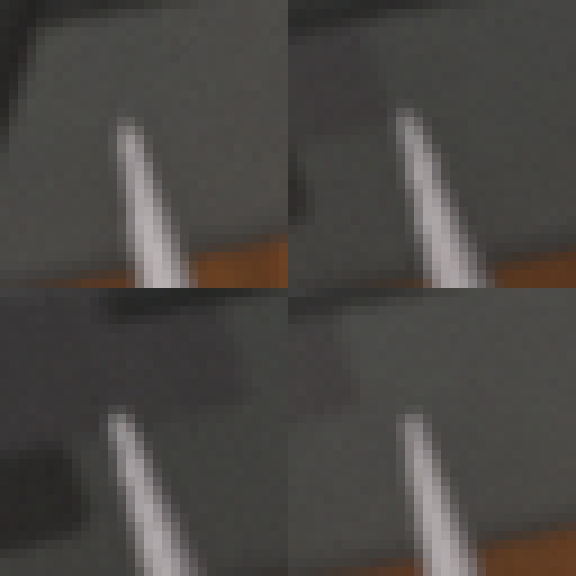

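```bash
cat >> solve.py <<'E'
def tip(p,xy,h=8,k=8):
    q=cv2.getRectSubPix(g(p),(2*h+1,)*2,tuple(map(float,xy)));u=cv2.resize(q,None,fx=k,fy=k,interpolation=cv2.INTER_CUBIC)
    n,lab,st,_=cv2.connectedComponentsWithStats((u>105).astype(np.uint8))
    i=1+np.argmax(st[1:,4]);y=st[i,1];xs=np.where(lab[y:y+k]==i)[1].mean()
    return np.array(xy)-h+np.array([(xs+.5)/k-.5,(y+.5)/k-.5]),float(u.max())
E
python3 -c "
from solve import *
run([(('v3','v4'),.1345),(('d1','d2'),.1145)])"
```

```text
v3 tip [204.8337 127.6933] 162.0 corner [215.0354 107.7478] moved [0.923  0.0325]
v4 tip [102.9265 139.5498] 161.0 corner [105.003  121.1877] moved [0.8252 0.2754]
d1 tip [ 70.8731 134.8899] 162.0 corner [ 85.8519 113.3096] moved [ 1.1785 -0.1147]
d2 tip [176.4282 134.9261] 160.0 corner [191.7526 113.4927] moved [ 1.1574 -0.1644]
tip [0.6417 0.0042 0.1186] cornerxy [0.6533 0.0195] h above tip mm [16.3452 -4.3838]
[[ 0.01 -0.01  0.05 -0.01]
 [ 0.04  0.18 -0.05 -0.23]
 [-0.01 -0.28  0.04  0.1 ]
 [-0.03  0.1  -0.04  0.15]]
```

Residuals are small: the block is now about 4.4 mm below the point. That is too thin a margin, so I'll go about 3 mm further down. I'll re-enter the wheel at 80°.

>>> step_arm([
  {"offset":[0,0,-4],"roll":0},
  {"offset":[0,0,-4],"roll":0},
  {"offset":[2,-1.9,-3],"roll":0},
  {"offset":[4,-3.5,0],"roll":0},
  {"offset":[4,-3.5,0],"roll":0},
  {"offset":[3,-2,0],"roll":0},
  {"offset":[1.1,-1,0],"roll":0},
  {"offset":[0,0,0],"roll":0},
  {"offset":[0,0,2.8],"roll":0},
  {"offset":[0,0,2.8],"roll":0},
  {"offset":[0,0,2.6],"roll":0},
  {"offset":[0,0,1.6],"roll":0},
])

```text
t: 19.55
tool_pos: [0.5997, 0.0889, 0.2285]
orientation: [-2.222, -2.219, 0.003]
force: [-0.8, 0.4, 0.3]
opening: 0.0005
```

```bash
python3 rows.py 80 20 6;python3 rows.py 200 -20 24;
```

```text
[{"offset": [0.0, -1.46, 0], "roll": 0}, {"offset": [-0.5, -1.37, 0], "roll": 0}, {"offset": [-0.94, -1.12, 0], "roll": 0}, {"offset": [-1.26, -0.73, 0], "roll": 0}, {"offset": [-1.44, -0.25, 0], "roll": 0}, {"offset": [-1.44, 0.25, 0], "roll": 0}] 200.0
[{"offset": [1.44, -0.25, 0], "roll": 0}, {"offset": [1.44, 0.25, 0], "roll": 0}, {"offset": [1.26, 0.73, 0], "roll": 0}, {"offset": [0.94, 1.12, 0], "roll": 0}, {"offset": [0.5, 1.37, 0], "roll": 0}, {"offset": [0.0, 1.46, 0], "roll": 0}, {"offset": [-0.5, 1.37, 0], "roll": 0}, {"offset": [-0.94, 1.12, 0], "roll": 0}, {"offset": [-1.26, 0.73, 0], "roll": 0}, {"offset": [-1.44, 0.25, 0], "roll": 0}, {"offset": [-1.44, -0.25, 0], "roll": 0}, {"offset": [-1.26, -0.73, 0], "roll": 0}] -40.0
[{"offset": [-0.94, -1.12, 0], "roll": 0}, {"offset": [-0.5, -1.37, 0], "roll": 0}, {"offset": [0.0, -1.46, 0], "roll": 0}, {"offset": [0.5, -1.37, 0], "roll": 0}, {"offset": [0.94, -1.12, 0], "roll": 0}, {"offset": [1.26, -0.73, 0], "roll": 0}, {"offset": [1.44, -0.25, 0], "roll": 0}, {"offset": [1.44, 0.25, 0], "roll": 0}, {"offset": [1.26, 0.73, 0], "roll": 0}, {"offset": [0.94, 1.12, 0], "roll": 0}, {"offset": [0.5, 1.37, 0], "roll": 0}, {"offset": [0.0, 1.46, 0], "roll": 0}] -280.0
```

>>> step_arm([
  {"offset":[0.1,-1.46,-0.3],"roll":0},
  {"offset":[-0.5,-1.37,0],"roll":0},
  {"offset":[-0.94,-1.12,0],"roll":0},
  {"offset":[-1.26,-0.73,0],"roll":0},
  {"offset":[-1.44,-0.25,0],"roll":0},
  {"offset":[-1.44,0.25,0],"roll":0},
  {"offset":[0,0,0],"roll":0},
])

```text
t: 20.42
tool_pos: [0.5528, 0.034, 0.2337]
orientation: [2.223, 2.219, -0.001]
force: [-0.0, 0.4, -0.1]
opening: 0.0005
```

>>> step_arm([
  {"offset":[1.44,-0.25,0],"roll":0},
  {"offset":[1.44,0.25,0],"roll":0},
  {"offset":[1.26,0.73,0],"roll":0},
  {"offset":[0.94,1.12,0],"roll":0},
  {"offset":[0.5,1.37,0],"roll":0},
  {"offset":[0.0,1.46,0],"roll":0},
  {"offset":[-0.5,1.37,0],"roll":0},
  {"offset":[-0.94,1.12,0],"roll":0},
  {"offset":[-1.26,0.73,0],"roll":0},
  {"offset":[-1.44,0.25,0],"roll":0},
  {"offset":[-1.44,-0.25,0],"roll":0},
  {"offset":[-1.26,-0.73,0],"roll":0},
])

```text
t: 21.92
tool_pos: [0.6259, 0.0231, 0.2342]
orientation: [2.22, 2.221, 0.006]
force: [3.0, 5.2, 1.1]
opening: 0.0005
```

>>> step_arm([
  {"offset":[-0.94,-1.12,0],"roll":0},
  {"offset":[-0.5,-1.37,0],"roll":0},
  {"offset":[0.0,-1.46,0],"roll":0},
  {"offset":[0.5,-1.37,0],"roll":0},
  {"offset":[0.94,-1.12,0],"roll":0},
  {"offset":[1.26,-0.73,0],"roll":0},
  {"offset":[0,0,0],"roll":0},
])

```text
t: 22.8
tool_pos: [0.5533, 0.0352, 0.2344]
orientation: [2.22, 2.22, 0.002]
force: [0.1, 0.0, 0.0]
opening: 0.0008
```

>>> step_arm([
  {"offset":[0,0,-4],"roll":0},
  {"offset":[0,0,-4],"roll":0},
  {"offset":[-0.5,3,-2],"roll":0},
  {"offset":[-2,5,0],"roll":0},
  {"offset":[-2,5,0],"roll":0},
  {"offset":[-2,5,2],"roll":0},
  {"offset":[-2,4.7,4],"roll":0},
  {"offset":[0,2,4],"roll":0},
  {"offset":[0,0,1.4],"roll":0},
  {"offset":[0,0,0],"roll":0},
  {"offset":[0,0,0],"roll":0},
])

```text
t: 24.18
tool_pos: [0.7986, -0.0487, 0.2251]
orientation: [2.219, 2.219, 0.004]
force: [0.1, 0.4, 0.4]
opening: 0.0003
```

```bash
python3 -c "
from h import *
wshot('e1')"
```

```text
[ 0.79871625 -0.04866035  0.22549112] 24.225
block_edge [(array([ 63.7, 120.2]), 0.88)]
scriber_tip [(array([ 77.7, 136. ]), 0.96), (array([133. , 363.1]), 0.65)]
```

>>> step_arm([
  {"offset":[0,-3.5,0],"roll":0},
  {"offset":[0,-3.5,0],"roll":0},
  {"offset":[0,-1,0],"roll":0},
  {"offset":[0,0,0],"roll":0},
  {"offset":[0,0,0],"roll":0},
])

```text
t: 24.95
tool_pos: [0.7187, -0.0486, 0.2223]
orientation: [2.22, 2.221, 0.002]
force: [0.4, 0.3, -0.3]
opening: 0.0005
```

```bash
python3 -c "
from h import *
wshot('e2')"
python3 -c "
from solve import *
run([(('v3','v4'),.1345),(('d1','d2'),.1145),(('e1','e2'),.1157)])"
```

```text
[ 0.71871556 -0.04867493  0.22182515] 25.0
block_edge [(array([167.5, 120. ]), 0.61), (array([146. ,  83.9]), 0.24)]
scriber_tip [(array([357.4, 237.7]), 0.65), (array([177.5, 138.5]), 0.59)]
v3 tip [204.8337 127.6933] 162.0 corner [215.0354 107.7478] moved [0.923  0.0325]
v4 tip [102.9265 139.5498] 161.0 corner [105.003  121.1877] moved [0.8252 0.2754]
d1 tip [ 70.8731 134.8899] 162.0 corner [ 85.8519 113.3096] moved [ 1.1785 -0.1147]
d2 tip [176.4282 134.9261] 160.0 corner [191.7526 113.4927] moved [ 1.1574 -0.1644]
e1 tip [ 73.8161 136.5122] 160.0 corner [ 88.3868 116.0071] moved [1.7098 0.0464]
e2 tip [178.0752 137.0068] 157.0 corner [193.236  116.3001] moved [1.3709 0.0005]
tip [0.6416 0.0043 0.1185] cornerxy [0.6533 0.0195] h above tip mm [16.5113 -4.2183 -3.7494]
[[-0.03 -0.12  0.06  0.02]
 [ 0.03  0.07 -0.05 -0.2 ]
 [-0.01 -0.39  0.04  0.13]
 [-0.07 -0.01 -0.03  0.18]
 [-0.    0.22 -0.   -0.09]
 [ 0.08  0.22 -0.02 -0.04]]
```

Block is about 3.7 mm below the point and rising under the nut. Next I'll go back in at 225° and turn about 110° more clockwise, deliberately stopping short.

>>> step_arm([
  {"offset":[0,0,-4],"roll":0},
  {"offset":[0,0,-4],"roll":0},
  {"offset":[1,-2.6,-3],"roll":0},
  {"offset":[2,-4,0],"roll":0},
  {"offset":[2,-4,0],"roll":0},
  {"offset":[1.3,-3,0],"roll":0},
  {"offset":[0.5,-2,0],"roll":0},
  {"offset":[0,0,0],"roll":0},
  {"offset":[0,0,2.8],"roll":0},
  {"offset":[0,0,2.8],"roll":0},
  {"offset":[0,0,2.6],"roll":0},
  {"offset":[0,0,1.4],"roll":0},
])

```text
t: 26.6
tool_pos: [0.5621, 0.019, 0.2331]
orientation: [-2.221, -2.22, 0.003]
force: [-0.2, -0.2, 0.1]
opening: 0.0004
```

```bash
python3 rows.py 225 -15 9; python3 -c "
from plant import *;print(robot.read_state()['tool_pos'])"
```

```text
[{"offset": [0.87, -0.67, 0], "roll": 0}, {"offset": [1.01, -0.42, 0], "roll": 0}, {"offset": [1.09, -0.14, 0], "roll": 0}, {"offset": [1.09, 0.14, 0], "roll": 0}, {"offset": [1.01, 0.42, 0], "roll": 0}, {"offset": [0.87, 0.67, 0], "roll": 0}, {"offset": [0.67, 0.87, 0], "roll": 0}, {"offset": [0.42, 1.01, 0], "roll": 0}, {"offset": [0.14, 1.09, 0], "roll": 0}] 90.0
[0.56210797 0.01902767 0.23310344]
```

>>> step_arm([
  {"offset":[0.87,-0.6,0],"roll":0},
  {"offset":[1.01,-0.42,0],"roll":0},
  {"offset":[1.09,-0.14,0],"roll":0},
  {"offset":[1.09,0.14,0],"roll":0},
  {"offset":[1.01,0.42,0],"roll":0},
  {"offset":[0.87,0.67,0],"roll":0},
  {"offset":[0.67,0.87,0],"roll":0},
  {"offset":[0.42,1.01,0],"roll":0},
  {"offset":[0.14,1.09,0],"roll":0},
  {"offset":[0,0,0],"roll":0},
])

```text
t: 27.85
tool_pos: [0.5926, 0.0919, 0.2361]
orientation: [2.22, 2.222, 0.001]
force: [-2.0, 0.6, 0.0]
opening: 0.0006
```

>>> step_arm([
  {"offset":[0,0,-4],"roll":0},
  {"offset":[0,0,-4],"roll":0},
  {"offset":[-2,3,-2],"roll":0},
  {"offset":[-4,4,0],"roll":0},
  {"offset":[-4,4,0],"roll":0},
  {"offset":[-4,4,2.5],"roll":0},
  {"offset":[0,4,4],"roll":0},
  {"offset":[0,1.8,4],"roll":0},
  {"offset":[0,0,1],"roll":0},
  {"offset":[0,0,0],"roll":0},
  {"offset":[0,0,0],"roll":0},
])

```text
t: 29.22
tool_pos: [0.8011, -0.0488, 0.2246]
orientation: [2.218, 2.219, 0.005]
force: [0.5, 1.5, 0.3]
opening: 0.0006
```

```bash
python3 -c "
from h import *
wshot('f1')"
```

```text
[ 0.80117231 -0.04885492  0.22459644] 29.275
block_edge [(array([ 57.5, 125.4]), 0.96)]
scriber_tip [(array([ 71. , 134.5]), 0.73), (array([129.5, 363.9]), 0.6)]
```

>>> step_arm([
  {"offset":[-1,-2.5,0],"roll":0},
  {"offset":[-2,-1.5,0],"roll":0},
  {"offset":[-1,0,0.5],"roll":0},
  {"offset":[0,0,0],"roll":0},
  {"offset":[0,0,0],"roll":0},
])

```text
t: 30.0
tool_pos: [0.7608, -0.0884, 0.2149]
orientation: [-2.221, -2.222, -0.0]
force: [-0.0, 0.8, 0.1]
opening: 0.0007
```

```bash
python3 -c "
from h import *
wshot('f3')"
```

```text
[ 0.76082262 -0.08823792  0.2149108 ] 30.05
block_edge [(array([96.2, 63.3]), 0.78)]
scriber_tip [(array([306.6, 192.9]), 0.88), (array([112.8,  79.2]), 0.56)]
```

>>> step_arm([
  {"offset":[2,-2.5,0],"roll":0},
  {"offset":[2,-1.5,0],"roll":0},
  {"offset":[0,0,0],"roll":0},
  {"offset":[0,0,0],"roll":0},
])

```text
t: 30.65
tool_pos: [0.7209, -0.049, 0.2153]
orientation: [2.22, 2.221, 0.0]
force: [-0.4, -0.5, -0.1]
opening: 0.0005
```

```bash
python3 -c "
from h import *
wshot('f2')"
python3 -c "
from solve import *
run([(('v3','v4'),.1345),(('d1','d2'),.1145),(('e1','e2'),.1157),(('f1','f2','f3'),.118)])"
```

```text
[ 0.72090109 -0.04939936  0.21517821] 30.7
block_edge [(array([160.9, 122. ]), 0.77)]
scriber_tip [(array([358. , 238.4]), 0.79), (array([175.1, 137.4]), 0.73)]
v3 tip [204.8337 127.6933] 162.0 corner [215.0354 107.7478] moved [0.923  0.0325]
v4 tip [102.9265 139.5498] 161.0 corner [105.003  121.1877] moved [0.8252 0.2754]
d1 tip [ 70.8731 134.8899] 162.0 corner [ 85.8519 113.3096] moved [ 1.1785 -0.1147]
d2 tip [176.4282 134.9261] 160.0 corner [191.7526 113.4927] moved [ 1.1574 -0.1644]
e1 tip [ 73.8161 136.5122] 160.0 corner [ 88.3868 116.0071] moved [1.7098 0.0464]
e2 tip [178.0752 137.0068] 157.0 corner [193.236  116.3001] moved [1.3709 0.0005]
f1 tip [ 69.8349 136.7374] 162.0 corner [ 82.1089 116.2059] moved [0.9187 0.1445]
f2 tip [172.8086 137.5452] 160.0 corner [187.1482 116.4493] moved [1.0807 0.074 ]
f3 tip [110.8162  80.9118] 168.0 corner [124.6916  57.4786] moved [ 0.9684 -0.4325]
tip [0.6417 0.0043 0.1187] cornerxy [0.6534 0.0195] h above tip mm [16.5749 -4.1786 -3.7063 -0.1747]
[[ 0.   -0.17  0.14 -0.01]
 [-0.01  0.03 -0.08 -0.22]
 [-0.07 -0.43  0.01  0.1 ]
 [-0.05 -0.05  0.03  0.15]
 [-0.07  0.18 -0.04 -0.12]
 [ 0.1   0.18  0.04 -0.07]
 [ 0.04 -0.07 -0.08 -0.12]
 [ 0.04  0.07 -0.03 -0.05]
 [ 0.02  0.2   0.01  0.34]]
```

```bash
python3 -c "
from solve import *
import io,contextlib
for gsp in ([(('f1','f2'),.118)],[(('f1','f2','f3'),.118)],[(('f3','f2'),.118)],[(('e1','e2'),.1157)],[(('d1','d2'),.1145)],[(('v3','v4'),.1345)]):
    b=io.StringIO()
    with contextlib.redirect_stdout(b): run(gsp)
    print(gsp[0][0],[l for l in b.getvalue().splitlines() if l.startswith('tip')][0])
"
```

```text
('f1', 'f2') tip [0.6417 0.0043 0.1187] cornerxy [0.6534 0.0194] h above tip mm [-0.3005]
('f1', 'f2', 'f3') tip [0.6418 0.0044 0.1189] cornerxy [0.6536 0.0196] h above tip mm [0.078]
('f3', 'f2') tip [0.6418 0.0044 0.1189] cornerxy [0.6537 0.0196] h above tip mm [0.509]
('e1', 'e2') tip [0.6415 0.0044 0.1182] cornerxy [0.6533 0.0194] h above tip mm [-3.4155]
('d1', 'd2') tip [0.6417 0.0042 0.1187] cornerxy [0.6533 0.0196] h above tip mm [-4.2727]
('v3', 'v4') tip [0.6417 0.0043 0.1186] cornerxy [0.6532 0.0194] h above tip mm [16.2075]
```

```bash
python3 -c "
from solve import *
I=[]
for n,t,c in (('f1',(69.83,136.74),(82.11,116.21)),('f2',(172.81,137.55),(187.15,116.45)),('f3',(110.82,80.91),(124.69,57.48))):
    p=L(n);x,y=int(t[0])-18,int(t[1])-34
    im=cv2.resize(np.ascontiguousarray(p['pixels'][y:y+46,x:x+44,::-1]),None,fx=6,fy=6,interpolation=cv2.INTER_NEAREST)
    for q in (t,c): cv2.drawMarker(im,(int((q[0]-x+.5)*6),int((q[1]-y+.5)*6)),(0,0,255),cv2.MARKER_CROSS,9,1)
    I.append(im)
cv2.imwrite('pics/f.png',np.hstack(I))"
```

```text
(no output)
```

View pics/f.png

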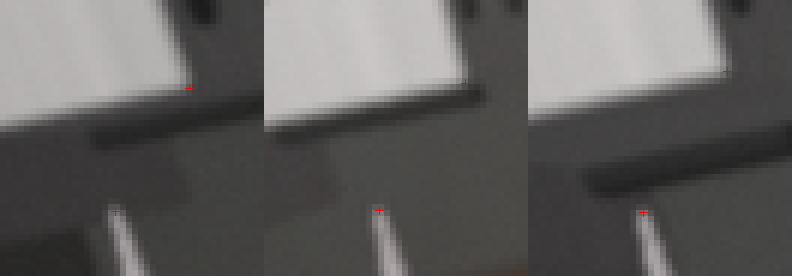

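Markers sit properly on the corner and the point in all three crops. A few more views over a wider baseline will tighten the figure before I hand in.

>>> step_arm([
  {"offset":[0.5,2,0],"roll":0},
  {"offset":[0.5,2,0],"roll":0},
  {"offset":[0,0,0],"roll":0},
  {"offset":[0,0,0],"roll":0},
])

```text
t: 31.3
tool_pos: [0.7601, -0.0395, 0.2147]
orientation: [-2.222, -2.221, 0.001]
force: [0.7, 0.2, 0.3]
opening: 0.0003
```

```bash
python3 -c "
from h import *
wshot('g1')"
```

```text
[ 0.76002718 -0.03950644  0.21496453] 31.35
block_edge [(array([109.5, 135.3]), 0.57)]
scriber_tip [(array([122.5, 149.4]), 0.94), (array([308.8, 252.8]), 0.68)]
```

>>> step_arm([
  {"offset":[0.5,3,0],"roll":0},
  {"offset":[0.5,3,0],"roll":0},
  {"offset":[0.5,1.5,0],"roll":0},
  {"offset":[0,0,0],"roll":0},
  {"offset":[0,0,0],"roll":0},
])

```text
t: 32.08
tool_pos: [0.835, -0.0243, 0.2153]
orientation: [2.222, 2.221, -0.0]
force: [-0.5, -0.6, 0.5]
opening: 0.0005
```

```bash
python3 -c "
from h import *
wshot('g2')"
```

```text
[ 0.83493458 -0.02437228  0.21565607] 32.125
block_edge [(array([  9.9, 158.4]), 0.9)]
scriber_tip [(array([219.1, 265.6]), 0.74), (array([ 25.9, 169.5]), 0.72)]
```

>>> step_arm([
  {"offset":[-2.5,-4,0],"roll":0},
  {"offset":[-2.5,-4,0],"roll":0},
  {"offset":[-2,-4,0],"roll":0},
  {"offset":[-0.5,-1.5,0],"roll":0},
  {"offset":[0,0,0],"roll":0},
  {"offset":[0,0,0],"roll":0},
])

```text
t: 32.98
tool_pos: [0.7009, -0.0987, 0.2157]
orientation: [2.221, 2.221, 0.001]
force: [0.1, 0.7, 0.5]
opening: 0.0
```

```bash
python3 -c "
from h import *
wshot('g3')"
python3 -c "
from solve import *
run([(('f1','f2','f3','g1','g2','g3'),.1187)],c0=(.6535,.0195))
run([(('v3','v4'),.1345),(('d1','d2'),.1145),(('e1','e2'),.1157),(('f1','f2','f3','g1','g2','g3'),.118)])"
```

```text
[ 0.70102719 -0.09851961  0.21536446] 33.025
block_edge [(array([185.6,  48.4]), 0.76)]
scriber_tip [(array([194.1,  61.5]), 0.86), (array([385.1, 180. ]), 0.66)]
f1 tip [ 69.8349 136.7374] 162.0 corner [ 82.1093 116.2054] moved [0.075  0.0914]
f2 tip [172.8086 137.5452] 160.0 corner [187.1481 116.4493] moved [-0.0561  0.0187]
f3 tip [110.8162  80.9118] 168.0 corner [124.6919  57.4784] moved [-0.0527 -0.3297]
g1 tip [121.1965 150.7517] 154.0 corner [134.3798 130.234 ] moved [-0.069   0.1054]
g2 tip [ 25.6089 171.2711] 156.0 corner [ 37.0064 150.7697] moved [ 0.2376 -0.0487]
g3 tip [194.929   64.9781] 161.0 corner [210.4927  41.2151] moved [-0.235  -0.3157]
tip [0.6418 0.0044 0.1188] cornerxy [0.6534 0.0196] h above tip mm [-0.2191]
[[ 0.01 -0.12 -0.08 -0.18]
 [ 0.06  0.02  0.01 -0.11]
 [ 0.01  0.11  0.03  0.26]
 [-0.04  0.1   0.05 -0.2 ]
 [-0.26 -0.47 -0.22 -0.05]
 [ 0.19  0.3   0.18  0.25]]
v3 tip [204.8337 127.6933] 162.0 corner [215.0354 107.7478] moved [0.923  0.0325]
v4 tip [102.9265 139.5498] 161.0 corner [105.003  121.1877] moved [0.8252 0.2754]
d1 tip [ 70.8731 134.8899] 162.
[... 520 characters left out ...]
786] moved [ 0.9684 -0.4325]
g1 tip [121.1965 150.7517] 154.0 corner [134.3797 130.2346] moved [0.9191 0.1949]
g2 tip [ 25.6089 171.2711] 156.0 corner [ 37.007 150.769] moved [0.9611 0.0904]
g3 tip [194.929   64.9781] 161.0 corner [210.4921  41.2156] moved [ 1.0351 -0.4637]
tip [0.6417 0.0044 0.1187] cornerxy [0.6534 0.0195] h above tip mm [16.5292 -4.2247 -3.7518 -0.2434]
[[ 0.02 -0.18  0.14 -0.03]
 [-0.01  0.02 -0.09 -0.24]
 [-0.08 -0.44  0.01  0.08]
 [-0.04 -0.06  0.03  0.13]
 [-0.07  0.17 -0.04 -0.13]
 [ 0.11  0.17  0.03 -0.09]
 [ 0.04 -0.08 -0.07 -0.14]
 [ 0.05  0.06 -0.03 -0.07]
 [ 0.03  0.18  0.02  0.33]
 [-0.03  0.13  0.03 -0.17]
 [-0.21 -0.45 -0.19 -0.03]
 [ 0.17  0.37  0.13  0.33]]
```

The wider baseline gives −0.22 mm ± about 0.2. A small final nudge of about 7° clockwise (+0.2 mm) in the lifting direction will centre it. I'll enter at 115°.

>>> step_arm([
  {"offset":[0,0,-4],"roll":0},
  {"offset":[0,0,-4],"roll":0},
  {"offset":[2,-1.6,-3.5],"roll":0},
  {"offset":[5,-3.5,0],"roll":0},
  {"offset":[5,-3.5,0],"roll":0},
  {"offset":[4.6,-3,0],"roll":0},
  {"offset":[2,-1,0],"roll":0},
  {"offset":[0,0,0],"roll":0},
  {"offset":[0,0,2.8],"roll":0},
  {"offset":[0,0,2.8],"roll":0},
  {"offset":[0,0,2.6],"roll":0},
  {"offset":[0,0,1.5],"roll":0},
])

```text
t: 34.62
tool_pos: [0.5746, 0.0856, 0.2309]
orientation: [-2.222, -2.219, 0.003]
force: [-0.5, -0.1, -0.1]
opening: 0.0006
```

```bash
python3 rows.py 115 -4 8; python3 -c "
from plant import *;s=robot.read_state();print(s['tool_pos'],s['force'])"
```

```text
[{"offset": [0.11, 0.26, 0], "roll": 0}, {"offset": [0.1, 0.28, 0], "roll": 0}, {"offset": [0.07, 0.29, 0], "roll": 0}, {"offset": [0.06, 0.28, 0], "roll": 0}, {"offset": [0.03, 0.29, 0], "roll": 0}, {"offset": [0.02, 0.3, 0], "roll": 0}, {"offset": [-0.01, 0.29, 0], "roll": 0}, {"offset": [-0.02, 0.29, 0], "roll": 0}] 83.0
[0.574592   0.08559972 0.23093841] [-0.48482378 -0.13947512 -0.13278913]
```

>>> step_arm([
  {"offset":[0.2,0.3,0],"roll":0},
  {"offset":[0.15,0.3,0],"roll":0},
  {"offset":[0.1,0.3,0],"roll":0},
  {"offset":[0.06,0.3,0],"roll":0},
  {"offset":[0.03,0.3,0],"roll":0},
  {"offset":[0.02,0.3,0],"roll":0},
  {"offset":[0,0.3,0],"roll":0},
  {"offset":[0,0.2,0],"roll":0},
  {"offset":[0,0,0],"roll":0},
])

```text
t: 35.75
tool_pos: [0.5965, 0.0928, 0.2326]
orientation: [-2.22, -2.22, 0.003]
force: [-4.2, 0.0, 2.3]
opening: 0.0006
```

>>> step_arm([
  {"offset":[0,-0.5,0],"roll":0},
  {"offset":[0,0,-4],"roll":0},
  {"offset":[0,0,-4],"roll":0},
  {"offset":[-2,3,-2],"roll":0},
  {"offset":[-4,4,0],"roll":0},
  {"offset":[-4,4,0],"roll":0},
  {"offset":[-4,4,2.5],"roll":0},
  {"offset":[0,4,4],"roll":0},
  {"offset":[0,1.8,4],"roll":0},
  {"offset":[0,0,1],"roll":0},
  {"offset":[0,0,0],"roll":0},
  {"offset":[0,0,0],"roll":0},
])

```text
t: 37.25
tool_pos: [0.801, -0.0473, 0.2223]
orientation: [2.218, 2.219, 0.005]
force: [-0.3, 0.5, 0.9]
opening: 0.0007
```

```bash
python3 -c "
from h import *
wshot('k1')"
```

```text
[ 0.80114735 -0.04732872  0.22243207] 37.3
block_edge [(array([ 53.2, 124.4]), 0.96)]
scriber_tip [(array([ 67.8, 133.5]), 0.97), (array([127.6, 369.4]), 0.86)]
```

>>> step_arm([
  {"offset":[0,-3.5,0],"roll":0},
  {"offset":[0,-3.5,0],"roll":0},
  {"offset":[0,-1,0.8],"roll":0},
  {"offset":[0,0,0],"roll":0},
  {"offset":[0,0,0],"roll":0},
])

```text
t: 38.02
tool_pos: [0.7211, -0.0474, 0.2113]
orientation: [2.221, 2.221, 0.002]
force: [0.7, -0.4, -0.2]
opening: 0.0004
```

```bash
python3 -c "
from h import *
wshot('k2')"
python3 -c "
from solve import *
run([(('v3','v4'),.1345),(('d1','d2'),.1145),(('e1','e2'),.1157),(('f1','f2','f3','g1','g2','g3'),.118),(('k1','k2'),.1185)])" | tail -14
```

```text
[ 0.72117808 -0.04742633  0.2110391 ] 38.075
block_edge [(array([159. , 124.3]), 0.95)]
scriber_tip [(array([355. , 242.3]), 0.93), (array([174.6, 138. ]), 0.67)]
[[ 0.   -0.19  0.14 -0.01]
 [-0.01  0.02 -0.08 -0.22]
 [-0.08 -0.45  0.01  0.1 ]
 [-0.05 -0.07  0.03  0.15]
 [-0.07  0.16 -0.04 -0.11]
 [ 0.1   0.16  0.04 -0.07]
 [ 0.03 -0.09 -0.07 -0.12]
 [ 0.04  0.05 -0.03 -0.05]
 [ 0.02  0.17  0.02  0.35]
 [-0.04  0.12  0.03 -0.15]
 [-0.21 -0.46 -0.19 -0.01]
 [ 0.15  0.37  0.13  0.35]
 [ 0.02 -0.09 -0.04 -0.15]
 [ 0.09  0.18  0.02 -0.08]]
```

```bash
python3 -c "
from solve import *
run([(('v3','v4'),.1345),(('d1','d2'),.1145),(('e1','e2'),.1157),(('f1','f2','f3','g1','g2','g3'),.118),(('k1','k2'),.1185)])" | grep '^tip'; python3 -c "
from plant import robot;print(robot.read_state()['force']);print(robot.close_job())"
```

```text
tip [0.6417 0.0044 0.1187] cornerxy [0.6534 0.0195] h above tip mm [16.5505 -4.2018 -3.7297 -0.2172 -0.1127]
[-0.29180668 -0.13883098  0.64605044]
the job is handed in; nothing more can be done
None
```

The job is handed in at about 38 s of the 67 s allowed: the block's top face now reads level with the scriber point of the dark gauge, to within what the wrist camera can resolve.

- **Winding down:** I turned only the handwheel, pushing its spokes with the closed fingers. From about 16.5 mm above the point, the slide went down to 4.2 mm below it (measured). I then wound it roughly another 2–3 mm down. That last part I estimated from the wheel angle and did not measure, so the lowest point was about 6.5–7 mm below.
- **Coming up:** I took up the play clockwise and finished in the lifting direction, never reversing. The last push was a small nudge under about 4 N.
- **Final check:** a combined fit of 14 wrist-camera views puts the top face 0.1 mm below the point, uncertain by about 0.3 mm. Separate pairs of views taken just before the last nudge disagreed, reading from −0.3 to +0.5 mm.
- **One mismatch:** partway up, the camera put the block about 0.8 mm lower than the wheel angle suggested. I went by the camera.
- **Hand-in:** the gripper was off the wheel, about 0.13 m from its centre and clear of everything, with nothing notable on the force reading. I saw no sign of touching the slide, block, gauge or loose parts, but took no final overall picture to confirm it.

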